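Close the photo printer's paper cassette and press the print key

ROBOT

A 6-joint arm with a two-finger parallel gripper is mounted at the origin on the work surface. World frame = base frame: x ahead of the robot, y to its left, z up, the work surface at z = 0. Lengths are in m, angles in rad, forces in N, time in s.
With the tool pointing down it reaches from about 0.325 to 0.775 m from the base axis. Payload 5.5 kg.
Tool frame: the origin (TCP) lies midway between the tips of the shut fingers; the grasp point (between the pads) lies 19 mm behind it; z points along the fingers, y is the line along which they close (so a half turn about z gives the same grasp; the last joint's range is limited). The gripper opens to 85 mm and grips with 20 to 120 N. Pads are 22 mm wide; open, the fingers measure 114 mm over their backs; the gripper's body (76 mm by 85 mm) begins 54 mm behind the grasp point. The pads swing forward as they close: fully open they stand 13 mm farther back than shut.
Start: joints at [-1.255, 0.091, 1.231, -0, 1.82, -0.057], TCP at [0.219, -0.559, 0.231] pointing down, gripper open.
Joint ranges: [-2.87, 2.87], [-0.86, 2.18], [0.17, 2.46], [-1.51, 4.65], [0.06, 2.69], [-2.65, 2.65]. Speed limits (rad/s): [2.57, 2.57, 3.01, 3.14, 3.14, 3.14].

INTERFACE

Orientations are given as a unit quaternion [w, x, y, z].
In Python, from cell import ctrl gives the robot as it stands.
- The arm moves only by the tool carry_out, never from a script. Its argument "series" is text: rows parted by semicolons, each of 5 numbers parted by spaces: the closure in counts, from 0 (fully open) to 255 (shut), then the shift along the tool's x, y, z in m, then the turn about the tool's z in rad. A call has exactly 8 rows; each row is the pose to reach, as a shift and turn from the pose commanded when the call began, along the tool's axes at that moment; what a row does not reach only later rows make up. A row lasts 1/8 s, in which the tool goes at most 62.5 mm and 10.7 degrees, less where a joint would pass 70% of its speed; a pose out of reach is approached as far as the arm can. A call with a gripper value outside its range is refused whole. The fingers move at their own pace and stop on an object; the grip force is fixed at half the most. Time passes only in rows, so rows that repeat a pose let the fingers close, or fill a call up. It gives the time, the measured TCP pose, the force, the opening and the grip force at its end, in the units of the state.
- ctrl.state(): the state, without advancing time (a new reading comes with each control period).
- ctrl.get_image(name): name is "side" or "top" or "wrist"; returns (picture, depth): 384x512x3 uint8, blue, green, red; 384x512 float32, m along the optical axis (not along the pixel's ray), 0 where there is no reading.
- ctrl.get_calibration(name): a dict with "camera_matrix" (3x3 intrinsics, pixels), "cam_to_world" (4x4, takes a point from camera to world coordinates). Camera axes: x right, y up, looking along -z (the intrinsics and any distortion apply to the point x, -y, -z); pixel columns grow to the right and rows downward; lengths in m; the calibration is good to about 2 mm. A picture is of the moment at which its call begins: read the wrist's pose just before it. get_calibration takes no time and is no camera call; for the wrist camera it gives the pose at the moment of the call.
- ctrl.finish_job(): hands the job in; it is judged then, once.
The state is a dict: "t": time; "joint_positions": joint angles; "joint_velocities": joint speeds; "joint_efforts": joint torques, N m; "eef_pos": TCP position; "tool_rot": TCP orientation; "ft_force": force on the tool from outside, world axes, zero at the start; "ft_torque": the same for the moment, N m; "gripper_width": opening from 0.0 (shut) to 1.0 (fully open); "grip_force": force on a finger pad.
Only numpy, scipy, OpenCV 4.12 (cv2) and the standard library are available. Lean on these libraries where they do the work, as an engineer would, in place of code of your own. Each camera call takes 0.05 s, during which the arm holds its last target. There are 200 camera calls.

TASK

Get the photo printer going: with the fingertips push its paper cassette fully home, then gently press the large round key on its top well down, let it come back up and take the hand away. Do not press the other keys, and leave the pawn, stapler, mug and everything else on the desk where they stand; nothing is to be picked up.

Things in the scene. Friction and masses are not known exactly. Their poses are not given: they have to be found in the camera images.
- printer: Compact photo printer, grey plastic, fixed to the desk: 150 mm deep (its x), 190 mm wide (its y), 65 mm tall. Origin: centre of its underside. Its front faces its own -x, roughly towards the robot; z up. A black strip on its flat top carries a row of four white keys along its y, 30 mm ahead of (to -x of) its middle and 42 mm apart; which key is at which place varies.
- cassette (a joint): How far the paper cassette is pulled out of the printer's front, m: 0 = fully home (front plate seated against the printer), up to 0.060 out, along the printer's -x. It slides level with about 2 N of friction, stays where it is left, and meets a hard stop at 0.
- cassette_front (a point): Centre of the outer face of the cassette's black front plate (130 mm wide, 36 mm tall, 8 mm thick, its lower edge 9 mm and its upper edge 45 mm above the desk). This point is 27 mm above the desk; with the cassette home it lies 83 mm ahead of the printer's middle. Axes as the printer's.
- large_round_key: The print key: the large round white key, 28 mm across, the largest of the four on the printer's top panel. Origin: centre of its foot, on the printer's top face, 65 mm above the desk. Its cap stands 8 mm above that face at rest.
- large_round_key_top (a point): Centre of the top face of the large round key's cap, 73 mm above the desk at rest; it moves down with the cap.
- large_round_key_cap (a joint): How far the large round key is pressed down, m: 0 at rest, 0.005 fully down. A spring: it starts to move at about 2 N, is fully down at about 5 N, and comes back up when let go.
- small_round_key: Small round white key, 15 mm across, of the printer's top panel. Origin: centre of its foot, on the printer's top face. Its cap stands 8 mm above that face at rest and has the same spring and travel as the large round key's.
- small_round_key_cap (a joint): How far the small round key is pressed down, m (0 at rest, 0.005 fully down).
- square_key: Square white key, 16 x 16 mm, of the printer's top panel. Origin: centre of its foot, on the printer's top face. Its cap stands 8 mm above that face at rest and has the same spring and travel as the large round key's.
- square_key_cap (a joint): How far the square key is pressed down, m (0 at rest, 0.005 fully down).
- bar_key: Narrow bar-shaped white key, 26 mm along the printer's x, 8 mm along its y, of the printer's top panel. Origin: centre of its foot, on the printer's top face. Its cap stands 8 mm above that face at rest and has the same spring and travel as the large round key's.
- bar_key_cap (a joint): How far the bar key is pressed down, m (0 at rest, 0.005 fully down).
- mug: Blue mug, 80 mm across, 90 mm tall, beside the printer on its left (+y). Origin: centre of its underside. Loose.
- stapler: Black and dark steel stapler, 130 mm long (its x), 34 mm wide, about 55 mm tall, to the right (-y) of the cassette. Origin: centre of its underside. Loose.
- eraser: White eraser, 45 x 22 x 14 mm, to the left (+y) of the cassette. Origin: centre of its underside. Loose.
- pawn: Brass chess pawn, 26 mm across, 47 mm tall, standing on the printer's top behind the keys. Origin: centre of its underside. Loose and light.
- globe: Small blue desk globe on a stand, 120 mm across, 163 mm tall, far to the left. Origin: centre of its underside. Loose.
- books: Two closed books stacked and bound as one piece, 200 x 140 x 52 mm, far to the right. Origin: centre of its underside. Loose.
- mouse: Black wireless computer mouse, 100 x 58 x 32 mm, at the near left. Origin: centre of its underside. Loose.

How it is judged:
On the way, in this order (a step that is already met when the one before it is completed fails the run):
1. the cassette is pushed fully home (within 4 mm) (value of joint cassette below 0.004 m), for 0.1 s.
2. the large round key is pressed well down (3 mm or more of its 5 mm) by the fingers (value of joint large_round_key_cap above 0.003 m and contact force between the fingers and large_round_key above 0.5 N), for 0.05 s.
At the end, for the whole second after the job is handed in: The cassette is home within 4 mm, all four keys are up again (within 1 mm), and every loose thing stands at rest within 15 mm of where it stood (value of joint cassette below 0.004 m and value of joint each of large_round_key_cap, small_round_key_cap, square_key_cap, bar_key_cap below 0.001 m and distance of each of mug, stapler, eraser, pawn, globe, books, mouse from where it was at the start of the episode below 0.015 m and linear speed of each of mug, stapler, eraser, pawn, globe, books, mouse below 0.02 m/s); the robot touches nothing.
It fails at once if the large round key is pressed (over 2 mm) while the cassette is more than 4 mm out (value of joint large_round_key_cap above 0.002 m and value of joint cassette above 0.004 m).
It fails at once if one of the other keys is pressed (over 2 mm) (value of joint any of small_round_key_cap, square_key_cap, bar_key_cap above 0.002 m).
It fails at once if the large round key is pressed too hard (over 25 N) (contact force between the fingers and large_round_key above 25 N).
It fails at once if a loose thing is moved, lifted or carried (over 15 mm) (distance of any of mug, stapler, eraser, pawn, globe, books, mouse from where it was at the start of the episode above 0.015 m).
It fails at once if a loose thing is knocked over (tilted over 0.35 rad) (angle between any of mug, stapler, eraser, pawn, globe, books, mouse's own z axis and vertical above 0.35 rad).
It also fails if it takes over 45 s, if anything falls off the work surface, if the arm or the gripper's body presses on something with over 40 N, if the wrist force passes 120 N, or if a joint passes its speed limit or range.

## Working session

There is one attempt and no reset: what is moved stays moved. The work goes in short steps, Python scripts to look and compute and a tool call to move; the robot and the scene stay as the last step left them, time stands still between calls to the robot, and variables do not carry over. Pictures are saved under pics/ and viewed, at most 10 in all, crops included, and the job is handed in when it is done.

Besides the shell and the picture viewer there is one more tool, called after ">>>" in YAML: its name, and indented under it one key for each argument. carry_out: Moves the arm, as the interface text tells. Its arguments: {"type":"object","properties":{"series":{"type":"string"}},"required":["series"]}

```bash
mkdir -p pics && python3 - <<'E'
from cell import ctrl
import cv2,numpy as np
for n in("top","side"):
    im,d=ctrl.get_image(n); cv2.imwrite(f"pics/{n}0.png",im); np.save(f"pics/{n}0.npy",d)
    c=ctrl.get_calibration(n); print(n,{k:np.round(v,4).tolist() for k,v in c.items() if hasattr(v,'shape') or isinstance(v,list)})
print(ctrl.state())
E
```

```text
top {'camera_matrix': [[390.7196, 0.0, 251.6995], [0.0, 390.7196, 192.1145], [0.0, 0.0, 1.0]], 'cam_to_world': [[0.0198, 0.9986, -0.049, 0.5115], [-0.9998, 0.0195, -0.0082, -0.0146], [-0.0073, 0.0491, 0.9988, 1.2343], [0.0, 0.0, 0.0, 1.0]]}
side {'camera_matrix': [[446.6284, 0.0, 260.173], [0.0, 446.6284, 188.6963], [0.0, 0.0, 1.0]], 'cam_to_world': [[-0.7954, 0.3562, -0.4904, -0.0664], [-0.6061, -0.4693, 0.6422, 0.8222], [-0.0015, 0.808, 0.5892, 0.8347], [0.0, 0.0, 0.0, 1.0]]}
{'t': 0.1, 'joint_positions': array([-1.25471045e+00,  9.18262842e-02,  1.23178610e+00,  6.65600654e-06,
        1.81980962e+00, -5.66726152e-02]), 'joint_velocities': array([-0.00138848, -0.00195903, -0.00158852,  0.00171901, -0.00101614,
        0.00091769]), 'joint_efforts': array([ 2.54580271e-03, -4.60219145e+01, -4.19217110e+01, -2.19317292e-05,
        1.06316688e-02, -4.08905336e-06]), 'eef_pos': array([ 0.21844668, -0.55854336,  0.23022672]), 'tool_rot': array([-9.07409187e-04,  9.82681046e-01,  1.85302795e-01, -1.15108066e-04]), 'ft_force': array([-0.17436241, -0.09036827, -0.30716247]), 'ft_torque': array([-0.00873418,  0.02100259,  0.01737749]), 'grip_force': 0.0, 'gripper_width': 0.9981537407674925}
```

View pics/top0.png

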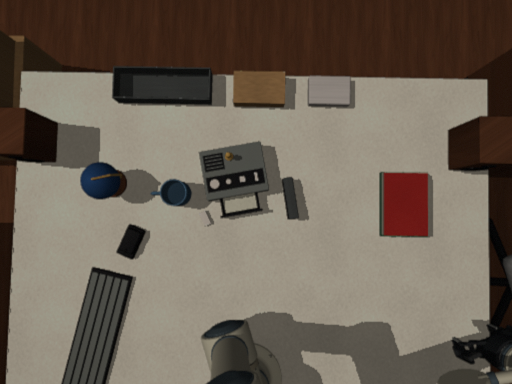

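View pics/side0.png

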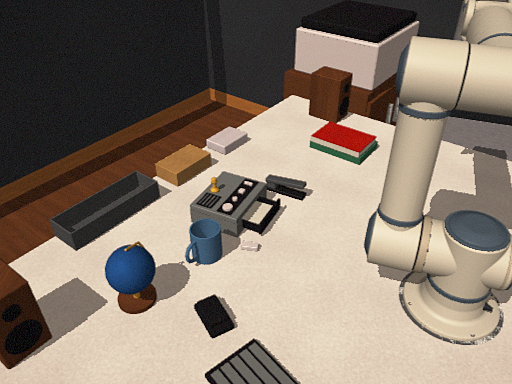

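The top view shows the printer at about (235,171). The large round key is the leftmost one (214,184), and the cassette front plate is at about (241,211), pulled out. The stapler (291,198) and eraser (208,218) sit either side of the cassette.

```bash
cat > h.py <<'E'
from cell import ctrl
import cv2,numpy as np
def cast(n,px,z,c=None):
    c=c or ctrl.get_calibration(n);K=np.array(c["camera_matrix"]);T=np.array(c["cam_to_world"])
    px=np.atleast_2d(px).astype(float)
    r=np.c_[(px[:,0]-K[0,2])/K[0,0],-(px[:,1]-K[1,2])/K[1,1],-np.ones(len(px))]@T[:3,:3].T
    return T[:3,3]+r*((z-T[2,3])/r[:,2])[:,None]
def cloud(n,d,c=None):
    c=c or ctrl.get_calibration(n);K=np.array(c["camera_matrix"]);T=np.array(c["cam_to_world"])
    v,u=np.mgrid[:d.shape[0],:d.shape[1]]
    p=np.stack([(u-K[0,2])/K[0,0]*d,-(v-K[1,2])/K[1,1]*d,-d],-1)
    return p@T[:3,:3].T+T[:3,3]
E
python3 - <<'E'
from h import *
im=cv2.imread("pics/top0.png");d=np.load("pics/top0.npy");P=cloud("top",d)
roi=np.zeros(d.shape,bool);roi[135:225,190:280]=1
m=(roi&(P[...,2]>.055)&(P[...,2]<.082)).astype(np.uint8)
m=cv2.morphologyEx(m,cv2.MORPH_OPEN,np.ones((5,5)))
cs=max(cv2.findContours(m,0,2)[0],key=cv2.contourArea)
b=cv2.boxPoints(cv2.minAreaRect(cs));print("box px",b);W=cast("top",b,.065)
print(W.round(4),"centre",W.mean(0),"sides",np.linalg.norm(np.diff(W,axis=0),axis=1))
g=im.min(2);w=(roi&(g>140)&(m>0)).astype(np.uint8)
n,l,s,c=cv2.connectedComponentsWithStats(w)
for i in range(1,n):
    if s[i,4]>5: print("key",c[i].round(1),s[i,4],cast("top",c[i],.073)[0].round(4))
bl=(roi&(im.max(2)<60)&(P[...,2]>.03)&(P[...,2]<.052)).astype(np.uint8);bl[:203]=0
q=np.argwhere(bl)[:,::-1];print("cassette",len(q))
r=cv2.minAreaRect(q.astype(np.float32));bb=cv2.boxPoints(r);print(bb,cast("top",bb,.045).round(4))
p=cv2.resize(im[130:230,180:310],None,fx=6,fy=6,interpolation=cv2.INTER_CUBIC);cv2.imwrite("pics/crop.png",p)
E
```

```text
box px [[197.85574 151.84901]
 [259.9799  140.88594]
 [268.6074  189.77519]
 [206.48325 200.73827]]
[[ 0.6872  0.1598  0.065 ]
 [ 0.724  -0.0268  0.065 ]
 [ 0.5769 -0.0554  0.065 ]
 [ 0.5404  0.13    0.065 ]] centre [0.63212595 0.05189589 0.065     ] sides [0.19019758 0.14987559 0.18899615]
cassette 96
[[220.67589 204.00876]
 [260.83575 202.92337]
 [261.18756 215.94089]
 [221.02771 217.02628]] [[ 0.5318  0.089   0.045 ]
 [ 0.5375 -0.0332  0.045 ]
 [ 0.498  -0.035   0.045 ]
 [ 0.4922  0.087   0.045 ]]
```

View pics/crop.png

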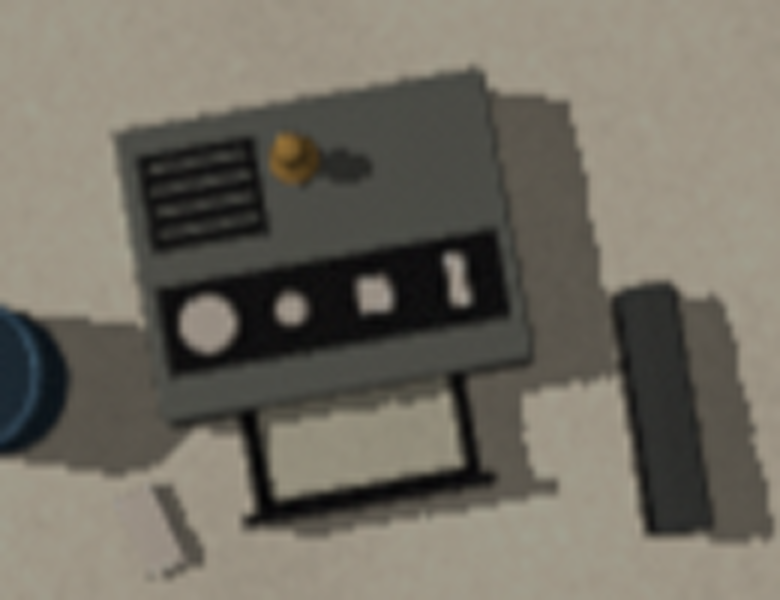

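The crop confirms the keys from left (+y) to right: large round (208,323), small round, square, bar. The pawn is at (293,160). The plate's outer edge runs (245,522) to (495,482).

```bash
python3 - <<'E'
from h import *
from scipy.spatial.transform import Rotation as R
C=np.array([180,130])
k=lambda p:C+np.array(p)/6-0.4
W=np.array([[.6872,.1598],[.724,-.0268],[.5769,-.0554],[.5404,.13]]);c=W.mean(0)
y=(W[0]-W[1]+W[3]-W[2]);y/=np.linalg.norm(y);x=np.array([y[1],-y[0]]);print("yaw",np.arctan2(x[1],x[0]))
tp=lambda w:((w[:2]-c)@x,(w[:2]-c)@y)
for nm,p,z in(("big",(208,323),.073),("small",(291,308),.073),("sq",(375,294),.073),("bar",(457,279),.073),("fl",(245,524),.045),("fr",(495,484),.045),("pawn",(294,158),.1),("stapler near",(680,532),.055),("eraser",(150,530),.014)):
    w=cast("top",k(p),z)[0];print(nm,w.round(4),np.round(tp(w),4))
s=ctrl.state();q=s["tool_rot"];A=R.from_quat([q[1],q[2],q[3],q[0]]).as_matrix();print(A.round(3))
for a in(-.20,-.175):
    t=np.r_[c+a*x,.231];print(a,t,"shift",A.T@(t-s["eef_pos"]))
E
```

```text
yaw 0.19455069088887447
big [0.5922 0.1071 0.073 ] [-0.0285  0.0619]
small [0.6005 0.066  0.073 ] [-0.0283  0.02  ]
sq [0.6083 0.0244 0.073 ] [-0.0287 -0.0223]
bar [ 0.6165 -0.0162  0.073 ] [-0.0285 -0.0638]
fl [0.4925 0.0888 0.045 ] [-0.1299  0.0632]
fr [ 0.5152 -0.0375  0.045 ] [-0.132  -0.0651]
pawn [0.6717 0.0644 0.1   ] [0.0412 0.0046]
stapler near [ 0.493  -0.1305  0.055 ] [-0.1718 -0.152 ]
eraser [0.4879 0.1408 0.014 ] [-0.1243  0.1151]
[[ 0.931  0.364 -0.001]
 [ 0.364 -0.931  0.002]
 [ 0.    -0.002 -1.   ]]
-0.2 [0.43589807 0.01323486 0.231     ] shift [ 4.10752528e-01 -4.53319299e-01  9.97109074e-05]
-0.175 [0.46042644 0.018068   0.231     ] shift [ 4.35356595e-01 -4.48887612e-01  9.43263995e-05]
```

>>> carry_out:
  series: "255 0.02 -0.02 0 0.02; 255 0.06 -0.06 0 0.05; 255 0.10 -0.10 0 0.08; 255 0.14 -0.145 0 0.11; 255 0.18 -0.185 0 0.14; 255 0.22 -0.225 0 0.16; 255 0.26 -0.267 0 0.178; 255 0.30 -0.308 0 0.178"

```text
t: 1.1
eef_pos: [0.386, -0.1609, 0.231]
tool_rot: [-0.0, 0.995, 0.097, 0.0]
ft_force: [0.6, 0.7, -0.1]
gripper_width: 0.0
grip_force: 0.0
```

```bash
cat >> h.py <<'E'
from scipy.spatial.transform import Rotation as R
c0=np.array([.6321,.0519]);yaw=.1946;X=np.array([np.cos(yaw),np.sin(yaw)]);Y=np.array([-X[1],X[0]])
def rep():
    s=ctrl.state();q=s["tool_rot"];A=R.from_quat([q[1],q[2],q[3],q[0]]).as_matrix();p=s["eef_pos"]
    print("t",s["t"],"printer xy",((p[:2]-c0)@X).round(4),((p[:2]-c0)@Y).round(4),"z",p[2].round(4),"toolx yaw",np.arctan2(A[1,0],A[0,0]).round(4),"F",s["ft_force"].round(2),"w",round(s["gripper_width"],3),"tilt",A[:,2].round(3))
    return p,A
E
python3 - <<'E'
from h import *
p,A=rep()
print(A.T@(np.r_[c0-.175*X,.231]-p))
E
```

```text
t 1.1 printer xy -0.2826 -0.1612 z 0.231 toolx yaw 0.1943 F [ 0.63  0.67 -0.13] w 0.0 tilt [ 0.  0. -1.]
[ 1.07581261e-01 -1.61190639e-01 -2.16533233e-05]
```

>>> carry_out:
  series: "255 0.03 -0.045 0 0; 255 0.06 -0.09 0 0; 255 0.085 -0.13 0 0; 255 0.10 -0.16 0.02 0; 255 0.10 -0.161 0.07 0; 255 0.10 -0.161 0.12 0; 255 0.10 -0.161 0.17 0; 255 0.10 -0.161 0.20 0"

```text
t: 2.1
eef_pos: [0.4509, 0.0148, 0.0278]
tool_rot: [-0.0, 0.995, 0.097, -0.002]
ft_force: [-0.2, -0.3, 0.1]
gripper_width: 0.001
grip_force: 0.0
```

```bash
python3 - <<'E'
from h import *
im,d=ctrl.get_image("side");p,A=rep()
cv2.imwrite("pics/s1.png",cv2.resize(im[150:290,170:350],None,fx=4,fy=4,interpolation=cv2.INTER_CUBIC))
E
```

```text
t 2.15 printer xy -0.1868 -0.001 z 0.0243 toolx yaw 0.1949 F [-1.81  0.1  -3.16] w -0.0 tilt [-0.009  0.    -1.   ]
```

View pics/s1.png

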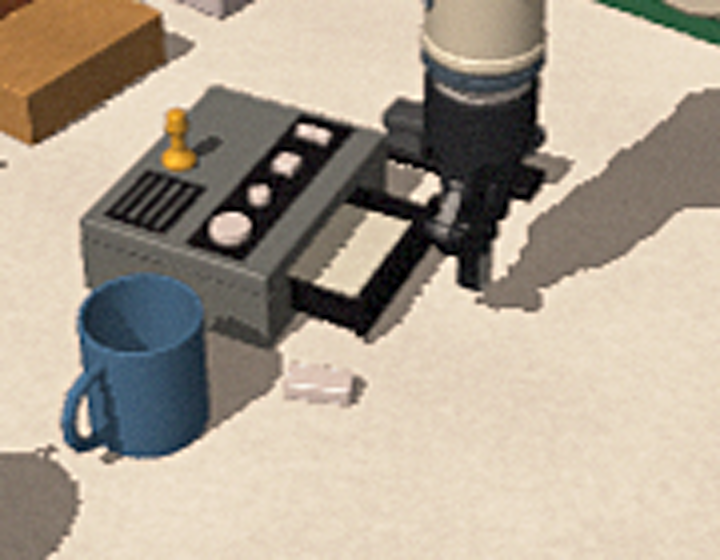

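The shut fingertips stand in front of the cassette plate at (475,280), clear of the eraser and stapler. Next I push.

>>> carry_out:
  series: "255 0.01 0 0 0; 255 0.022 0 0 0; 255 0.034 0 0 0; 255 0.046 0 0 0; 255 0.056 0 0 0; 255 0.066 0 0 0; 255 0.073 0 0 0; 255 0.078 0 0 0"

```text
t: 3.15
eef_pos: [0.5295, 0.0298, 0.0312]
tool_rot: [-0.0, 0.995, 0.097, -0.0]
ft_force: [-2.5, -0.6, 2.9]
gripper_width: 0.005
grip_force: 1.1
```

```bash
python3 - <<'E'
from h import *
im,d=ctrl.get_image("side");p,A=rep()
cv2.imwrite("pics/s2.png",cv2.resize(im[150:290,170:350],None,fx=4,fy=4,interpolation=cv2.INTER_CUBIC))
E
```

```text
t 3.2 printer xy -0.1045 -0.0018 z 0.0312 toolx yaw 0.1949 F [ 0.35 -0.57 -0.36] w -0.003 tilt [ 0.  0. -1.]
```

View pics/s2.png

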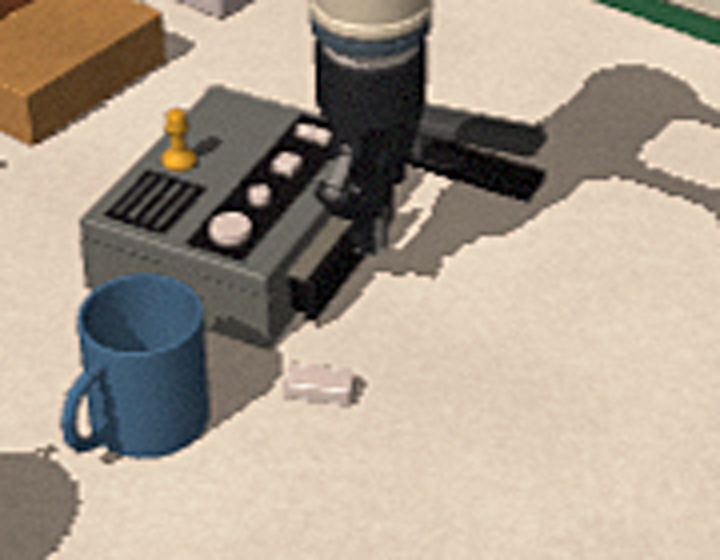

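The plate is still about 1–2 cm out, with a beige strip visible at (320,255).

>>> carry_out:
  series: "255 0.002 0 0 0; 255 0.004 0 0 0; 255 0.006 0 0 0; 255 0.007 0 0 0; 255 0.008 0 0 0; 255 0.009 0 0 0; 255 0.010 0 0 0; 255 0.010 0 0 0"

```text
t: 4.2
eef_pos: [0.5391, 0.0317, 0.0312]
tool_rot: [-0.0, 0.995, 0.097, 0.0]
ft_force: [-1.2, 0.5, -1.1]
gripper_width: 0.0
grip_force: 0.7
```

>>> carry_out:
  series: "255 0.001 0 0 0; 255 0.002 0 0 0; 255 0.003 0 0 0; 255 0.004 0 0 0; 255 0.005 0 0 0; 255 0.006 0 0 0; 255 0.006 0 0 0; 255 0.006 0 0 0"

```text
t: 5.2
eef_pos: [0.5419, 0.0323, 0.0312]
tool_rot: [0.0, 0.995, 0.097, -0.004]
ft_force: [-15.5, -2.9, 6.8]
gripper_width: 0.001
grip_force: 8.0
```

```bash
python3 - <<'E'
from h import *
im,d=ctrl.get_image("side");p,A=rep()
cv2.imwrite("pics/s3.png",cv2.resize(im[150:290,170:350],None,fx=4,fy=4,interpolation=cv2.INTER_CUBIC))
E
```

```text
t 5.25 printer xy -0.0923 -0.0018 z 0.0311 toolx yaw 0.1946 F [-16.24  -2.4    8.03] w 0.003 tilt [-0.008 -0.001 -1.   ]
```

View pics/s3.png

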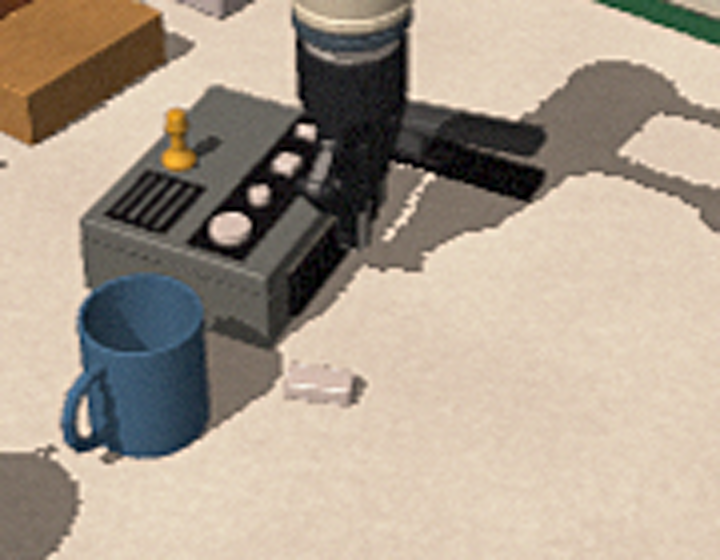

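The plate is seated against the printer, with about 16 N at the hard stop. I retreat, rise and move over the key.

>>> carry_out:
  series: "255 -0.01 0 0 0; 255 -0.03 0 0 0; 255 -0.03 0 -0.04 0; 255 -0.03 0 -0.085 0; 255 0.01 -0.03 -0.09 0; 255 0.05 -0.06 -0.09 0; 255 0.06 -0.064 -0.09 0; 255 0.06 -0.064 -0.09 0"

```text
t: 6.25
eef_pos: [0.5916, 0.1072, 0.121]
tool_rot: [0.0, 0.995, 0.098, -0.0]
ft_force: [-0.3, -0.6, -0.5]
gripper_width: -0.001
grip_force: 0.0
```

```bash
python3 - <<'E'
from h import *
im,d=ctrl.get_image("side");p,A=rep()
print("to key", A.T@(np.r_[.5918,.1072,.073]-p))
print("tip", A.T@(np.r_[c0-.03*X+.063*Y,.073]-p))
cv2.imwrite("pics/s4.png",cv2.resize(im[150:290,170:350],None,fx=4,fy=4,interpolation=cv2.INTER_CUBIC))
E
```

```text
t 6.3 printer xy -0.0296 0.0616 z 0.1212 toolx yaw 0.1947 F [-0.59 -0.38 -0.51] w 0.002 tilt [-0. -0. -1.]
to key [ 0.00072781 -0.00044504  0.04817085]
tip [-0.00042636 -0.00139593  0.04817072]
```

View pics/s4.png

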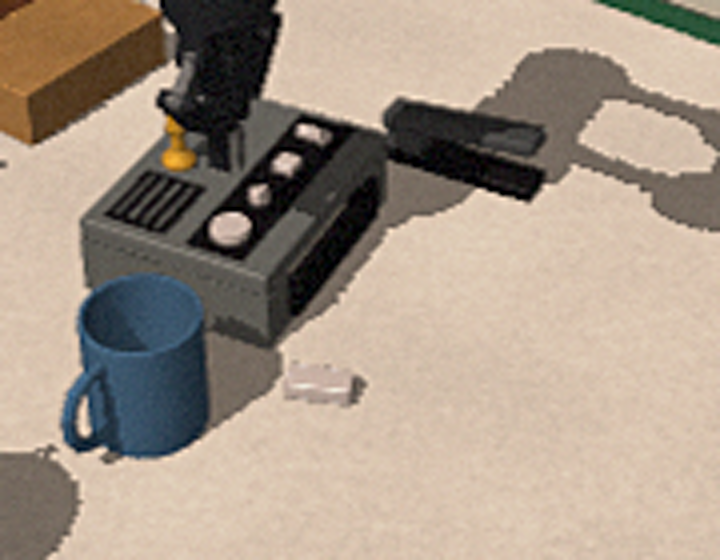

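The cassette is home and the fingertips hover above the large key, clear of the pawn. Next I go down to just above it and press slowly.

>>> carry_out:
  series: "255 0 0 0.015 0; 255 0 -0.001 0.03 0; 255 0 -0.001 0.038 0; 255 0 -0.001 0.042 0; 255 0 -0.001 0.044 0; 255 0 -0.001 0.046 0; 255 0 -0.001 0.048 0; 255 0 -0.001 0.048 0"

```text
t: 7.3
eef_pos: [0.5912, 0.1082, 0.0733]
tool_rot: [-0.0, 0.995, 0.097, -0.0]
ft_force: [0.6, -0.5, -0.1]
gripper_width: 0.002
grip_force: 0.0
```

>>> carry_out:
  series: "255 0 0 0.001 0; 255 0 0 0.002 0; 255 0 0 0.003 0; 255 0 0 0.0035 0; 255 0 0 0.004 0; 255 0 0 0.004 0; 255 0 0 0.004 0; 255 0 0 0.004 0"

```text
t: 8.3
eef_pos: [0.5913, 0.1083, 0.0694]
tool_rot: [-0.0, 0.995, 0.097, 0.0]
ft_force: [-0.2, 0.2, 3.6]
gripper_width: -0.003
grip_force: 2.0
```

>>> carry_out:
  series: "255 0 0 0.0005 0; 255 0 0 0.001 0; 255 0 0 0.0013 0; 255 0 0 0.0016 0; 255 0 0 0.0016 0; 255 0 0 0.0016 0; 255 0 0 0.0016 0; 255 0 0 0.0016 0"

```text
t: 9.3
eef_pos: [0.5913, 0.1082, 0.0681]
tool_rot: [-0.0, 0.995, 0.097, 0.0]
ft_force: [-0.9, 0.0, 5.6]
gripper_width: 0.001
grip_force: 2.8
```

The key is fully down at 5.6 N. I release it and rise.

>>> carry_out:
  series: "255 0 0 -0.005 0; 255 0 0 -0.02 0; 255 0 0 -0.06 0; 255 0 0 -0.11 0; 255 0 0 -0.15 0; 255 -0.05 0 -0.17 0; 255 -0.09 0 -0.17 0; 255 -0.09 0 -0.17 0"

```text
t: 10.3
eef_pos: [0.5013, 0.0905, 0.2389]
tool_rot: [0.0, 0.995, 0.097, 0.001]
ft_force: [1.2, 0.9, 0.3]
gripper_width: -0.002
grip_force: 0.0
```

```bash
python3 - <<'E'
from h import *
im,d=ctrl.get_image("side");p,A=rep()
cv2.imwrite("pics/s5.png",cv2.resize(im[150:290,170:350],None,fx=4,fy=4,interpolation=cv2.INTER_CUBIC))
E
```

```text
t 10.35 printer xy -0.1198 0.0631 z 0.2385 toolx yaw 0.1946 F [ 0.74  0.9  -0.65] w 0.004 tilt [ 0.001  0.    -1.   ]
```

View pics/s5.png

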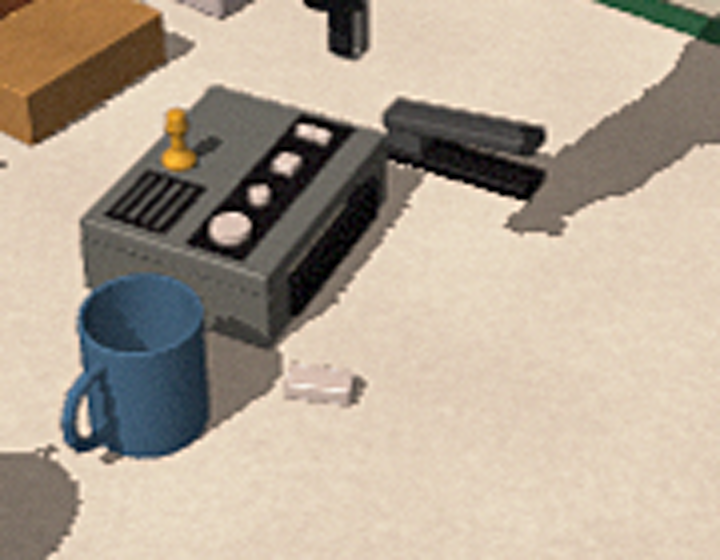

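The cassette is home and the keys are up. The pawn, mug, eraser and stapler have not moved, and the hand is clear.

```bash
python3 -c "
from cell import ctrl
print(ctrl.finish_job())"
```

```text
the job is handed in; nothing more can be done
None
```

The job is handed in: the cassette was pushed home to its stop, the large round key pressed fully down at about 5.6 N and released, and the last picture showed the pawn, mug, eraser and stapler unmoved; no verdict was returned.

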